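# Open the board test fixture

## Task

The test is finished: open the test fixture so that the circuit board can be taken out. Slide the steel safety catch all the way aside to uncover the release button, press the button right down so that the lid springs up, then swing the lid gently right back against its stop and let go of everything. Leave the catch open, and leave the board lying in its nest and the other things on the bench where they are.

Things in the scene. Friction and masses are not known exactly. Their poses are not given: they have to be found in the camera images.
- test_fixture: Bench fixture for testing circuit boards, fixed: grey box 215 (x) x 190 (y) x 46 mm high with a hinged lid of clear plastic in an aluminium frame, and in front of the lid a black console (its top 60 mm up). Origin: centre of its underside. Its x axis runs from console (front) to hinge (back), y to its left, z up. Hinge line along y at x = 95, z = 78 mm.
- safety_catch (a joint): How far the safety catch has slid to the fixture's +y side (m). The catch is a steel plate 54 (x) x 66 (y) mm in rails on the console, its top 64 mm above the bench. At 0 to 0.008 it covers the button; stop at 0.066; the button is clear from 0.061 on. Friction about 1.5 N; stays where it is left.
- catch_rib (a point): Centre of the catch's upright finger rib, which runs across the middle of the plate: 46 mm along the fixture's x, 10 mm thick (y), its top 82 mm above the bench, 18 mm above the plate. This point is 73 mm above the bench, 9 mm below the rib's top. The console is clear on both sides of the rib; along x, rail lips 68 mm above the bench stand 25 mm before and behind this point.
- release_button (a joint): How far the release button is pressed down (m): 0 up, 0.006 on its stop. Spring: about 1.7 N to start, 5 N fully down; it rises again when let go. From about 0.004 on the latch is drawn back and the lid is free.
- button_top (a point): Centre of the top of the release button, a ribbed grey plate 45 (x) x 51 (y) mm in a window 50 x 56 mm of the console, between rail lips 50 mm apart in x. Its top is 58 mm above the bench when up, 10 mm below the rail lips, under the closed catch. 55 mm in front of the lid's front edge (fixture's -x side).
- lid (a joint): Opening angle of the lid (rad): 0 shut and latched, 1.85 right back on its stop (leaning 16 degrees past upright). Once released a spring raises it by itself in about a second to about 0.85; from there a push of 1 to 2 N on its edge moves it, and a stiff hinge keeps it where it is left.
- lid_edge (a point): Middle of the lid's front edge (frame 170 mm wide, 12 mm thick), 120 mm from the hinge line, 170 mm above the bench at 0.85 rad, 200 mm at most. The raised lid's inner side faces the front: push it toward +x a little below the edge. In the fixture's y, a steel striker 24 mm wide stands out 28 mm from it at -38 mm and black pegs stand 34 mm below the edge at -51 and +51 mm; smooth from -25 to +46 mm.
- board: Green circuit board 70 x 110 x 3 mm lying loose on four rests between guide pins in the nest under the lid, its underside 55 mm above the bench. Origin: centre of its underside.
- solder_spool: Spool of solder, black flanges, 54 mm wide and 40 mm high, a bystander at the right of the fixture. Origin: centre of its underside.
- clear_tub: Round clear tub, 161 mm wide, 46 mm high, a bystander on the bench at the left. Origin: centre of its underside.
- carton_a: Small white parts carton 50 x 62 x 55 mm, a bystander at the left. Origin: centre of its underside.
- nest_center (a point): Where the board's origin belongs: centre of the nest, on the rests, 37 mm behind the fixture's origin along its x and 55 mm above the bench.

How it is judged:
By the outcome, as a careful person would: the job done as asked, in the order asked, and still so for the second after the job is handed in, with the robot touching nothing.
It also fails if it takes over 51 s, if anything falls off the work surface, if the arm or the gripper's body presses on something with over 40 N, if the wrist force passes 120 N, or if a joint passes its speed limit or range.

## Robot

A 7-joint arm with a two-finger parallel gripper is mounted at the origin on a cart in front of the work surface, level with it; the furniture and walls round the work are solid. World frame = base frame: x ahead of the robot, y to its left, z up, the work surface at z = 0. Lengths are in m, angles in rad, forces in N, time in s.
With the tool pointing down it reaches from about 0.425 to 0.95 m from the base axis. Payload 16.7 kg.
Tool frame: the origin (TCP) lies midway between the tips of the shut fingers; the grasp point (between the pads) lies 19 mm behind it; z points along the fingers, y is the line along which they close (so a half turn about z gives the same grasp; the last joint's range is limited). The gripper opens to 94 mm and grips with 3 to 60 N. Pads are 16 mm wide; open, the fingers measure 119 mm over their backs; the gripper's body (75 mm by 177 mm) begins 78 mm behind the grasp point.
Start: joints at [-1.276, 0.426, 0.074, 1.606, -0.034, 1.111, -0.067], TCP at [0.29, 0.61, 0.205] pointing down, gripper open.
Joint ranges: [-2.85, 2.85], [-0.5, 2.14], [-1.23, 1.37], [0.21, 2.46], [-1.02, 4.16], [0.16, 2.05], [-2.73, 2.73]. Speed limits (rad/s): [1.89, 1.89, 2.39, 2.39, 3.01, 3.01, 3.01].

## Interface

Orientations are given as a unit quaternion [w, x, y, z].
In Python, from plant import r, cams gives the robot as it stands.
- The arm moves only by the shell command python3 -m crank 'ROWS' [FORCE]. ROWS is JSON, a list of rows, each a list of 7 numbers: the opening, from 0 (shut) to 1 (fully open), then the shift along the tool's x, y, z in mm, then the turn, a rotation vector about the tool's x, y, z in rad. A call has 1 to 20 rows; each row shifts and turns the commanded pose from where the row before left it, along the tool's axes as they then stand; what a row does not reach is not made up. A row lasts 1/10 s, in which the tool goes at most 50 mm and 8.59 degrees, less where a joint would pass 70% of its speed; a pose out of reach is approached as far as the arm can. A call is refused whole if a number of a shift passes 50 or a number of a turn 0.15, either way. A call with a gripper value outside its range is refused whole. The fingers move at their own pace and stop on an object; FORCE is the grip in N (left out, the last holds). Time passes only in rows, so rows that do not move let the fingers close. It gives the time, the measured TCP pose, the force, the opening and the grip force at its end, in the units of the state.
- r.observe(): the state, without advancing time (a new reading comes with each control period).
- cams.camera(name): name is "side" or "top"; returns a dict with "frame" (420x560x3 uint8, blue, green, red), "depth" (420x560 float32, m along the optical axis (not along the pixel's ray), 0 where there is no reading), "camera_matrix" (3x3 intrinsics, pixels), "eye" and "rotation" of the camera in the world. Camera axes: x right, y up, looking along -z (the intrinsics and any distortion apply to the point x, -y, -z); pixel columns grow to the right and rows downward; lengths in m; the calibration is good to about 2 mm. A picture is of the moment at which its call begins.
- r.close_job(): hands the job in; it is judged then, once.
The state is a dict: "time": time; "joint_pos": joint angles; "qd": joint speeds; "joint_efforts": joint torques, N m; "eef_pos": TCP position; "eef_rot": TCP orientation; "contact_force": force on the tool from outside, world axes, zero at the start; "ft_torque": the same for the moment, N m; "grip_width": opening from 0.0 (shut) to 1.0 (fully open); "grasp_force": force on a finger pad.
Only numpy, scipy, OpenCV 4.12 (cv2) and the standard library are available. Lean on these libraries where they do the work, as an engineer would, in place of code of your own. Each camera call takes 0.05 s, during which the arm holds its last target. There are 200 camera calls.

## Working session

There is one attempt and no reset: what is moved stays moved. The work goes in short steps, Python scripts to look and compute and a shell command to move; the robot and the scene stay as the last step left them, time stands still between calls to the robot, and variables do not carry over. Pictures are saved under pics/ and viewed, at most 10 in all, crops included, and the job is handed in when it is done.

```bash
mkdir -p pics; ls
cat > h.py <<'E'
import numpy as np,cv2
from plant import r,cams
def shot(n,f):
    c=cams.camera(n); cv2.imwrite('pics/'+f+'.png',c['frame']); np.savez('/tmp/'+f,**{k:np.array(v) for k,v in c.items()}); return c
def pts(c,uv):
    K=c['camera_matrix'];o=[]
    for u,v in uv:
        u,v=int(u),int(v);d=np.array(c['depth'])[v-1:v+2,u-1:u+2];d=np.median(d[d>0]) if (d>0).any() else 0
        p=np.array([(u-K[0][2])*d/K[0][0],-(v-K[1][2])*d/K[1][1],-d]);R=np.array(c['rotation'])
        o.append(R@p+np.array(c['eye']))
    return np.array(o)
E
python3 - <<'E'
from h import *
s=r.observe();print(s)
for n in('top','side'):
    c=shot(n,n+'0');print(n,{k:v for k,v in c.items() if k not in('frame','depth')})
E
```

```text
pics
{'time': 0.0, 'joint_pos': array([-1.27650351,  0.42671402,  0.07386633,  1.6066243 , -0.03409516,
        1.11077533, -0.06707107]), 'qd': array([-1.87949474e-05, -1.62795550e-04, -2.47754611e-04, -1.27818290e-03,
       -7.94645651e-04, -6.84587776e-04, -5.89010027e-04]), 'joint_efforts': array([ 7.50388449e-05, -9.35828161e+01,  3.66668053e+00, -4.54181314e+01,
       -4.87804203e-02,  2.02202657e-02,  4.90604157e-05]), 'eef_pos': array([0.28967349, 0.60919641, 0.20478044]), 'eef_rot': array([-8.81295412e-05,  2.20087284e-01,  9.75479979e-01, -6.24416343e-04]), 'contact_force': array([ 0.2177979 , -0.5478757 ,  1.09072952]), 'ft_torque': array([ 0.02474113,  0.02274637, -0.01027633]), 'grasp_force': 0.0, 'grip_width': 0.9951006267683646}
top {'camera_matrix': array([[544.32041623,   0.        , 269.31177855],
       [  0.        , 544.32041623, 210.55294148],
       [  0.        ,   0.        ,   1.        ]]), 'eye': array([ 0.43071991, -0.1199989 ,  1.59181894]), 'rotation': array([ 0.71682174,  0.03397009, -0.02911953, -0.69581943])}
side {'camera_matrix': array([[396.07507692,   0.        , 283.47550574],
       [  0.        , 396.07507692, 205.76960197],
       [  0.        ,   0.        ,   1.        ]]), 'eye': array([ 0.30948694, -0.94237327,  0.67779906]), 'rotation': array([ 0.87647842,  0.46147592, -0.06531216, -0.12066429])}
```

```bash
sed -i "s/R=np.array(c\['rotation'\])/w=np.array(c['rotation']);R=Rot.from_quat(w[[1,2,3,0]]).as_matrix()/; 1a from scipy.spatial.transform import Rotation as Rot" h.py
```

```text
(no output)
```

View pics/top0.png

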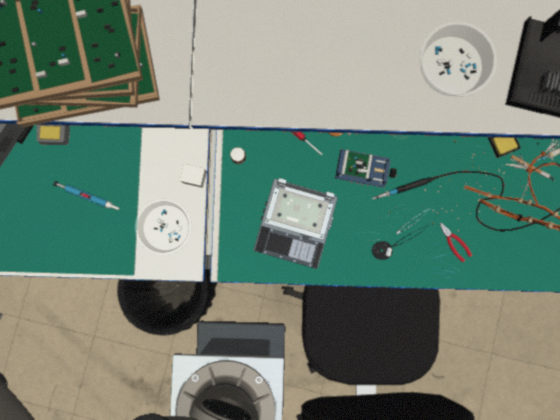

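View pics/side0.png

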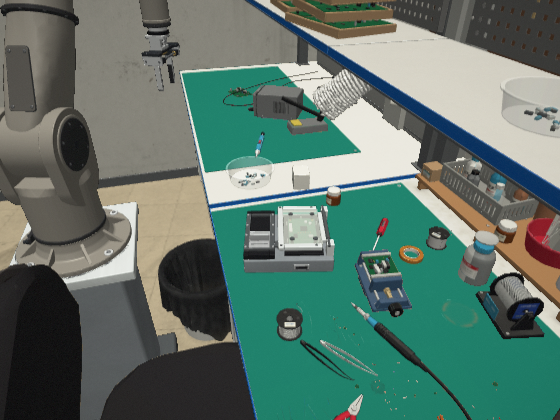

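Run:
```python
from h import *
c=dict(np.load('/tmp/top0.npz'));s=dict(np.load('/tmp/side0.npz'))
a=cv2.resize(c['frame'][165:285,235:355],(600,600),interpolation=cv2.INTER_CUBIC)
cv2.imwrite('pics/topc.png',a)
b=cv2.resize(s['frame'][190:290,230:350],(720,600),interpolation=cv2.INTER_CUBIC);cv2.imwrite('pics/sidec.png',b)
print(pts(c,[(295,225),(250,30),(250,130),(250,270),(382,250),(162,226),(193,175),(238,155),(226,405),(275,240),(360,165)]).round(3))
```

```text
[[ 0.528 -0.18   0.077]
 [ 0.929 -0.056  0.441]
 [ 0.712 -0.063  0.416]
 [ 0.398 -0.056  0.002]
 [ 0.467 -0.438  0.003]
 [ 0.518  0.205  0.005]
 [ 0.664  0.113  0.054]
 [ 0.727 -0.012  0.047]
 [ 0.081 -0.02   0.257]
 [ 0.485 -0.126  0.059]
 [ 0.707 -0.362  0.053]]
```

View pics/topc.png

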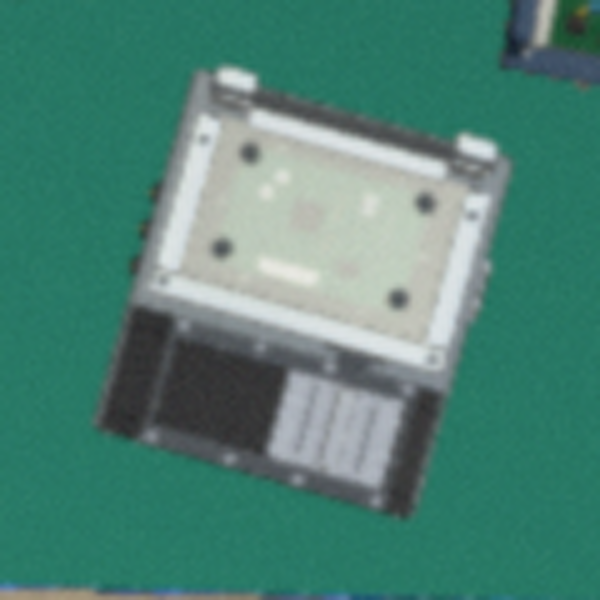

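View pics/sidec.png

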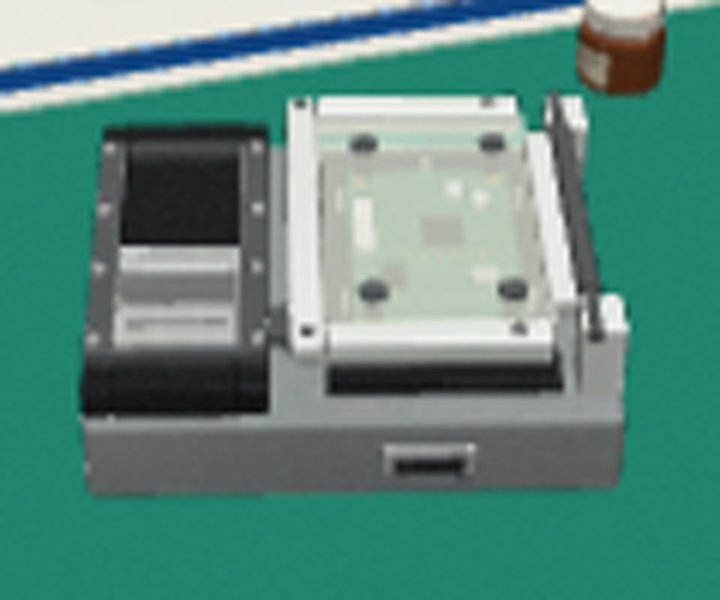

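```bash
cat >> h.py <<'E'
def ray(c,u,v,z):
    K=c['camera_matrix'];w=np.array(c['rotation']);R=Rot.from_quat(w[[1,2,3,0]]).as_matrix()
    d=R@np.array([(u-K[0][2])/K[0][0],-(v-K[1][2])/K[1][1],-1]);e=np.array(c['eye']);return e+d*(z-e[2])/d[2]
E
python3 - <<'E'
from h import *
c=dict(np.load('/tmp/top0.npz'));s=dict(np.load('/tmp/side0.npz'))
T=lambda u,v,z:ray(c,235+u/5-.4,165+v/5-.4,z)
S=lambda u,v,z:ray(s,230+u/6-.4,190+v/6-.4,z)
P=[('FL',T(97,430,.06)),('FR',T(410,517,.06)),('BL',T(200,70,.046)),('BR',T(510,160,.046)),
('lidFL',T(158,280,.084)),('lidFR',T(440,368,.084)),
('p1',T(290,370,.064)),('p2',T(405,395,.064)),('p3',T(380,487,.064)),('p4',T(268,455,.064)),
('S_FR0',S(88,493,0)),('S_BR0',S(620,487,0)),('S_FR60',S(82,410,.06)),('S_FL60',S(107,130,.06)),
('rib top ends',S(120,262,.082)),('',S(238,262,.082)),('',S(120,248,.082)),('',S(238,248,.082))]
for n,p in P: print(n,p.round(4))
fl,fr,bl,br=[p[1][:2] for p in P[:4]]
print(np.linalg.norm(fl-fr),np.linalg.norm(bl-br),np.linalg.norm(fl-bl),np.linalg.norm(fr-br))
for a,b in((fr,fl),(br,bl)):print(np.degrees(np.arctan2(*(b-a)[::-1]))-90)
for a,b in((fr,br),(fl,bl)):print(np.degrees(np.arctan2(*(b-a)[::-1])))
print((fl+fr+bl+br)/4)
q=r.observe();x,y,z,w=0,0,0,0
o=q['eef_rot'];print(Rot.from_quat(o[[1,2,3,0]]).as_matrix().round(3))
E
```

```text
FL [ 0.4535 -0.0678  0.06  ]
FR [ 0.4102 -0.2445  0.06  ]
BL [ 0.6612 -0.1197  0.046 ]
BR [ 0.6145 -0.2982  0.046 ]
lidFL [ 0.5372 -0.0998  0.084 ]
lidFR [ 0.4931 -0.2573  0.084 ]
p1 [ 0.4903 -0.1751  0.064 ]
p2 [ 0.4782 -0.2399  0.064 ]
p3 [ 0.4265 -0.2271  0.064 ]
p4 [ 0.4424 -0.1641  0.064 ]
S_FR0 [ 0.4111 -0.2395  0.    ]
S_BR0 [ 0.6203 -0.2943  0.    ]
S_FR60 [ 0.4086 -0.2563  0.06  ]
S_FL60 [ 0.4552 -0.0751  0.06  ]
rib top ends [ 0.4367 -0.1979  0.082 ]
 [ 0.4824 -0.2106  0.082 ]
 [ 0.4386 -0.1889  0.082 ]
 [ 0.4847 -0.2017  0.082 ]
0.18189241277975865 0.18450377970426576 0.2140822348782614 0.2112357317609224
-13.769759588800255
-14.662248190911413
-14.726005700477703
-14.020347001424316
[ 0.53488942 -0.18255999]
[[-0.903  0.429 -0.   ]
 [ 0.429  0.903 -0.001]
 [-0.    -0.001 -1.   ]]
```

```bash
cat >> h.py <<'E'
def cloud(c):
    K=c['camera_matrix'];D=c['depth'].astype(float);v,u=np.mgrid[:420,:560]
    P=np.stack([(u-K[0][2])*D/K[0][0],-(v-K[1][2])*D/K[1][1],-D],-1)[D>0]
    w=np.array(c['rotation']);return P@Rot.from_quat(w[[1,2,3,0]]).as_matrix().T+np.array(c['eye'])
YAW=np.radians(-14.3);O=np.array([.535,-.1825,0]);F=Rot.from_euler('z',YAW).as_matrix()
def fix(P): return (P-O)@F
E
python3 - <<'E'
from h import *
np.set_printoptions(suppress=True,linewidth=150)
for n in('top0','side0'):
    P=fix(cloud(dict(np.load(f'/tmp/{n}.npz'))))*1000
    a=P[(abs(P[:,0])<130)&(abs(P[:,1])<110)&(P[:,2]>35)]
    print(n,len(a),a.min(0).round(),a.max(0).round())
    r_=a[(a[:,0]<-40)&(a[:,2]>73)];print('rib',r_.round(1)[:60] if len(r_)<60 else len(r_))
    b=a[(a[:,0]<-32)&(a[:,2]>54)&(a[:,2]<66)];print('console x,y pct',np.percentile(b,[0,2,98,100],axis=0).round(1))
    l=a[(a[:,2]>74)&(a[:,0]>-45)&(abs(a[:,1])<60)];print('lid',np.percentile(l,[0,2,50,98,100],axis=0).round(1))
    q=a[(abs(a[:,1]-0)<12)&(a[:,0]<0)];q=q[np.argsort(q[:,0])];print(q[::2].round(0)[:45].tolist())
E
```

```text
top0 5026 [-107.  -96.   36.] [109.  97.  89.]
rib 80
console x,y pct [[-106.8  -91.    54. ]
 [-104.5  -88.2   54.8]
 [ -35.2   88.3   65.7]
 [ -32.8   90.8   66. ]]
lid [[-43.  -59.9  74. ]
 [-22.9 -57.1  74.1]
 [ 40.8   1.   77.2]
 [ 98.1  57.1  85.2]
 [100.6  59.7  88.9]]
[[-107.0, 4.0, 59.0], [-106.0, 1.0, 67.0], [-105.0, -10.0, 68.0], [-105.0, 7.0, 65.0], [-104.0, 5.0, 69.0], [-103.0, 2.0, 55.0], [-103.0, -10.0, 64.0], [-102.0, 8.0, 72.0], [-101.0, 5.0, 62.0], [-100.0, 2.0, 61.0], [-100.0, -9.0, 62.0], [-99.0, 9.0, 65.0], [-99.0, -3.0, 66.0], [-98.0, -6.0, 62.0], [-97.0, 1.0, 64.0], [-97.0, 9.0, 61.0], [-96.0, 7.0, 70.0], [-95.0, 4.0, 70.0], [-94.0, 1.0, 61.0], [-94.0, -10.0, 65.0], [-93.0, 7.0, 61.0], [-92.0, 5.0, 61.0], [-92.0, 2.0, 56.0], [-91.0, 11.0, 57.0], [-90.0, 8.0, 57.0], [-90.0, 6.0, 64.0], [-89.0, 3.0, 65.0], [-89.0, 12.0, 61.0], [-88.0, -11.0, 66.0], [-87.0, -3.0, 58.0], [-87.0, -5.0, 62.0], [-86.0, -8.0, 62.0], [-85.0, -11.0, 66.0], [-85.0, -2.0, 57.0], [-84.0, -5.0, 60.0], [-83.0, -7.0, 56.0], [-83.0, -10.0, 66.0], [-82.0, -1.0, 60.0], [-81.0, -4.0, 58.0], [-81.0
[... 639 characters left out ...]
95.0, 3.0, 69.0], [-95.0, -2.0, 69.0], [-94.0, 9.0, 57.0], [-93.0, -7.0, 64.0], [-91.0, 10.0, 60.0], [-91.0, 2.0, 60.0], [-90.0, -10.0, 63.0], [-89.0, 10.0, 60.0], [-86.0, 11.0, 59.0], [-86.0, 2.0, 60.0], [-83.0, 8.0, 61.0], [-83.0, 5.0, 61.0], [-83.0, -12.0, 64.0], [-81.0, 6.0, 60.0], [-80.0, -6.0, 63.0], [-78.0, 6.0, 59.0], [-78.0, -8.0, 64.0], [-76.0, 9.0, 61.0], [-75.0, -9.0, 62.0], [-73.0, 10.0, 60.0], [-73.0, 5.0, 60.0], [-71.0, 7.0, 59.0], [-70.0, -6.0, 63.0], [-68.0, 4.0, 61.0], [-68.0, -7.0, 63.0], [-66.0, 11.0, 59.0], [-65.0, 2.0, 59.0], [-65.0, -11.0, 63.0], [-63.0, 7.0, 62.0], [-63.0, -11.0, 63.0], [-61.0, 11.0, 59.0], [-60.0, 4.0, 61.0], [-60.0, -12.0, 64.0], [-58.0, 5.0, 60.0]]
```

Run:
```python
from h import *
P=fix(cloud(dict(np.load('/tmp/side0.npz'))))*1000
a=P[(abs(P[:,1])<80)&(P[:,0]>-110)&(P[:,0]<-35)]
b=a[(a[:,2]>73)&(a[:,2]<90)];print(np.percentile(b,[0,5,50,95,100],axis=0).round(1)); t=b[b[:,2]>79];print(np.percentile(t,[0,5,50,95,100],axis=0).round(1))
l=a[(a[:,2]>66.5)&(a[:,2]<71)];print(np.histogram(l[:,0],np.arange(-110,-30,3)))
l=a[(a[:,2]>61.5)&(a[:,2]<66)&(a[:,0]>-90)&(a[:,0]<-50)];print(np.histogram(l[:,1],np.arange(-80,20,4)))
```

```text
[[-90.7 -45.8  73. ]
 [-89.5 -44.9  73.4]
 [-68.8 -41.7  79.9]
 [-49.5 -36.   82.2]
 [-47.  -32.7  82.9]]
[[-90.5 -45.8  79.2]
 [-89.2 -44.8  79.5]
 [-68.7 -39.7  80.8]
 [-48.4 -34.7  82.2]
 [-47.  -32.7  82.9]]
(array([ 0, 15, 35, 34, 36, 17,  4,  5,  4,  4,  4,  2,  3,  5,  3,  2,  3,
        8,  6,  5,  5,  2, 31, 30, 46,  0]), array([-110, -107, -104, -101,  -98,  -95,  -92,  -89,  -86,  -83,  -80,
        -77,  -74,  -71,  -68,  -65,  -62,  -59,  -56,  -53,  -50,  -47,
        -44,  -41,  -38,  -35,  -32]))
(array([15, 11,  0, 14, 17, 15, 15, 18, 16, 21,  1,  0,  0,  0,  0,  0,  5,
       10, 12,  2,  0,  2,  0,  0]), array([-80, -76, -72, -68, -64, -60, -56, -52, -48, -44, -40, -36, -32,
       -28, -24, -20, -16, -12,  -8,  -4,   0,   4,   8,  12,  16]))
```

```bash
python3 -m crank '[[0.45,0,0,0,0,0,-0.097],[0.45,0,0,0,0,0,-0.097],[0.45,-22,-34,0,0,0,0],[0.45,-22,-34,0,0,0,0],[0.45,-22,-34,0,0,0,0],[0.45,-22,-34,0,0,0,0],[0.45,-22,-34,0,0,0,0],[0.45,-22,-34,0,0,0,0],[0.45,-22,-34,0,0,0,0],[0.45,-22,-34,0,0,0,0],[0.45,-22,-34,0,0,0,0],[0.45,-22,-34,0,0,0,0],[0.45,-22,-34,0,0,0,0],[0.45,-22,-34,0,0,0,0],[0.45,0,0,0,0,0,0]]' 10
cat > e.py <<'E'
from h import *
import sys
o=r.observe();R=Rot.from_quat(o['eef_rot'][[1,2,3,0]]).as_matrix()
np.set_printoptions(suppress=True,precision=3)
print('t',o['time'],'fix mm',fix(o['eef_pos'])*1000,'F(fix)',o['contact_force']@F,'grip',o['grip_width'],o['grasp_force'],'toolaxes in fix\n',F.T@R)
if len(sys.argv)>3:
    t=O+F@(np.array(list(map(float,sys.argv[1:4])))/1000);print('need tool mm',R.T@(t-o['eef_pos'])*1000)
E
python3 e.py -69 -39.5 140
```

```text
time: 1.6
eef_pos: [0.4458, 0.1441, 0.2055]
eef_rot: [0.0, 0.128, 0.992, -0.0]
contact_force: [-0.5, 0.4, 0.4]
grip_width: 0.449
grasp_force: 0.0
t 1.6 fix mm [-167.085  294.486  205.547] F(fix) [-0.625  0.259  0.401] grip 0.44887556910273574 0.0 toolaxes in fix
 [[-1.     0.006  0.   ]
 [ 0.006  1.    -0.001]
 [-0.    -0.001 -1.   ]]
need tool mm [-100.212 -333.303   65.806]
```

```bash
python3 -m crank '[[0.45,-10,-34,0,0,0,0.003],[0.45,-10,-34,0,0,0,0.003],[0.45,-10,-34,0,0,0,0],[0.45,-10,-34,0,0,0,0],[0.45,-10,-34,10,0,0,0],[0.45,-10,-34,10,0,0,0],[0.45,-10,-33,12,0,0,0],[0.45,-10,-33,12,0,0,0],[0.45,-10,-32,12,0,0,0],[0.45,-10,-31,10,0,0,0],[0.45,0,0,0,0,0,0],[0.45,0,0,0,0,0,0]]' 10
python3 e.py -69 -39.5 68
```

```text
time: 2.8
eef_pos: [0.4572, -0.1987, 0.1391]
eef_rot: [-0.001, 0.128, 0.992, -0.0]
contact_force: [-0.0, 0.5, 0.4]
grip_width: 0.446
grasp_force: 0.0
t 2.8 fix mm [-71.377 -34.873 139.058] F(fix) [-0.135  0.45   0.413] grip 0.44586629980854897 0.0 toolaxes in fix
 [[-1.     0.008 -0.001]
 [ 0.008  1.    -0.   ]
 [ 0.001 -0.    -1.   ]]
need tool mm [-2.495 -4.576 71.057]
```

```bash
python3 -m crank '[[0.45,-2,-4,10,0,0,0],[0.45,0,0,15,0,0,0],[0.45,0,0,15,0,0,0],[0.45,0,0,15,0,0,0],[0.45,0,0,10,0,0,0],[0.45,0,0,6,0,0,0],[0.45,0,0,0,0,0,0],[0.05,0,0,0,0,0,0],[0.05,0,0,0,0,0,0],[0.05,0,0,0,0,0,0],[0.05,0,0,0,0,0,0],[0.05,0,0,0,0,0,0],[0.05,0,0,0,0,0,0]]' 6
python3 e.py -69 26 68
```

```text
time: 4.1
eef_pos: [0.4587, -0.2026, 0.0687]
eef_rot: [0.0, 0.127, 0.992, 0.0]
contact_force: [-0.3, 4.5, 6.3]
grip_width: 0.107
grasp_force: 6.0
t 4.1 fix mm [-68.931 -38.289  68.73 ] F(fix) [-1.358  4.283  6.324] grip 0.10692759252876358 5.999864861369133 toolaxes in fix
 [[-1.     0.006  0.   ]
 [ 0.006  1.     0.   ]
 [-0.     0.    -1.   ]]
need tool mm [ 0.452 64.287  0.758]
```

```bash
python3 -m crank '[[0.05,0,0,-1,0,0,0],[0.05,0,3,0,0,0,0],[0.05,0,5,0,0,0,0],[0.05,0,5,0,0,0,0],[0.05,0,6,0,0,0,0],[0.05,0,6,0,0,0,0],[0.05,0,6,0,0,0,0],[0.05,0,6,0,0,0,0],[0.05,0,6,0,0,0,0],[0.05,0,5,0,0,0,0],[0.05,0,4,0,0,0,0],[0.05,0,0,0,0,0,0]]' 8
python3 e.py -69 26 68
```

```text
time: 5.3
eef_pos: [0.4715, -0.1517, 0.0694]
eef_rot: [-0.0, 0.127, 0.992, 0.0]
contact_force: [-1.5, 2.4, -8.9]
grip_width: 0.108
grasp_force: 8.0
t 5.3 fix mm [-69.13   14.175  69.362] F(fix) [-1.999  1.955 -8.908] grip 0.10771620837753944 7.999313324689865 toolaxes in fix
 [[-1.     0.005 -0.001]
 [ 0.005  1.     0.   ]
 [ 0.001  0.    -1.   ]]
need tool mm [-0.067 11.825  1.366]
```

```bash
python3 -m crank '[[0.05,0,2,0.6,0,0,0],[0.05,0,2,0,0,0,0],[0.05,0,2,0,0,0,0],[0.05,0,2,0,0,0,0],[0.05,0,1,0,0,0,0],[0.05,0,1,0,0,0,0],[0.05,0,0,0,0,0,0]]' 8
python3 e.py
```

```text
time: 6.0
eef_pos: [0.474, -0.143, 0.0692]
eef_rot: [-0.0, 0.128, 0.992, 0.0]
contact_force: [-5.5, 1.9, 3.2]
grip_width: 0.106
grasp_force: 8.0
t 6.0 fix mm [-68.884  23.207  69.173] F(fix) [-5.842  0.522  3.239] grip 0.10644925539834235 7.99889400601387 toolaxes in fix
 [[-1.     0.007 -0.   ]
 [ 0.007  1.     0.   ]
 [ 0.     0.    -1.   ]]
```

```bash
python3 -m crank '[[0.05,0.3,1,0,0,0,0],[0.05,0,1,0,0,0,0],[0.05,0,1,0,0,0,0],[0.05,0,1,0,0,0,0],[0.05,0,0,0,0,0,0]]' 8
python3 e.py
```

```text
time: 6.5
eef_pos: [0.475, -0.1389, 0.0691]
eef_rot: [0.0, 0.128, 0.992, 0.0]
contact_force: [-5.4, 1.5, 5.4]
grip_width: 0.108
grasp_force: 8.0
t 6.5 fix mm [-68.901  27.46   69.143] F(fix) [-5.638  0.118  5.366] grip 0.10779083684605624 7.9989029467105865 toolaxes in fix
 [[-1.     0.006  0.   ]
 [ 0.006  1.     0.   ]
 [-0.     0.    -1.   ]]
```

```bash
python3 -m crank '[[0.05,0,1,0,0,0,0],[0.05,0,1,0,0,0,0],[0.05,0,1,0,0,0,0],[0.05,0,0,0,0,0,0]]' 8
python3 e.py
python3 - <<'E'
from h import *
c=shot('side','side1');cv2.imwrite('pics/side1c.png',cv2.resize(c['frame'][150:290,220:360],(600,600),interpolation=cv2.INTER_CUBIC))
E
```

```text
time: 6.9
eef_pos: [0.4753, -0.1379, 0.0692]
eef_rot: [0.0, 0.128, 0.992, -0.001]
contact_force: [-6.7, -11.8, 5.8]
grip_width: 0.105
grasp_force: 8.0
t 6.9 fix mm [-68.841  28.475  69.176] F(fix) [ -3.604 -13.082   5.79 ] grip 0.105264492391845 7.9877241142094135 toolaxes in fix
 [[-1.     0.008  0.001]
 [ 0.008  1.    -0.002]
 [-0.001 -0.002 -1.   ]]
```

View pics/side1c.png

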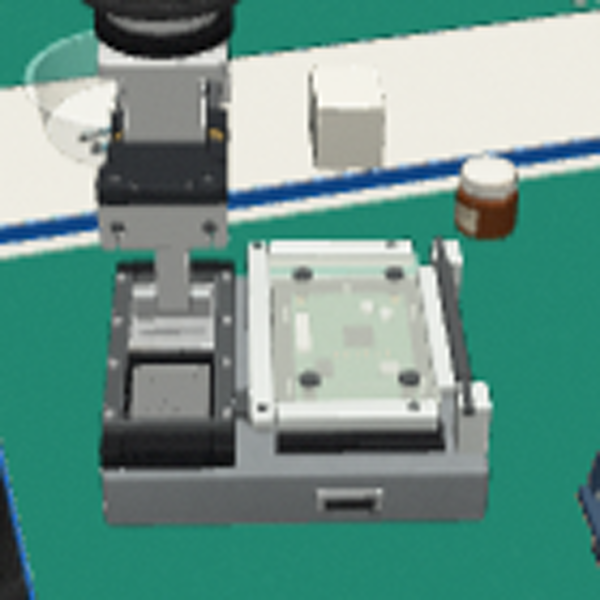

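The catch is on its stop, with the button visible in the window at crop pixel (172,388). Next I'll release the catch and move over the button.

```bash
python3 -m crank '[[0.05,0,-1.5,0,0,0,0],[0.3,0,0,0,0,0,0],[0.3,0,0,0,0,0,0],[0.3,0,0,0,0,0,0],[0.3,0,0,-6,0,0,0],[0.3,0,0,-15,0,0,0],[0.3,0,0,-15,0,0,0],[0,0,-16,-5,0,0,0],[0,0,-20,0,0,0,0],[0,0,-20,0,0,0,0],[0,0,-10,0,0,0,0],[0,0,0,0,0,0,0],[0,0,0,0,0,0,0]]' 8
python3 e.py -69 -38 62
```

```text
time: 8.25
eef_pos: [0.4585, -0.2011, 0.1097]
eef_rot: [-0.0, 0.128, 0.992, 0.0]
contact_force: [-0.1, -0.2, 0.4]
grip_width: 0.003
grasp_force: 0.0
t 8.25 fix mm [-69.494 -36.92  109.745] F(fix) [-0.055 -0.216  0.361] grip 0.0027179838178872347 0.0 toolaxes in fix
 [[-1.     0.007 -0.   ]
 [ 0.007  1.     0.   ]
 [ 0.     0.    -1.   ]]
need tool mm [-0.516 -1.081 47.745]
```

```bash
python3 -m crank '[[0,0,-1,12,0,0,0],[0,0,0,15,0,0,0],[0,0,0,15,0,0,0],[0,0,0,6,0,0,0],[0,0,0,2,0,0,0],[0,0,0,2,0,0,0],[0,0,0,2,0,0,0],[0,0,0,0,0,0,0]]' 8
python3 e.py -69 -38 52
```

```text
time: 9.05
eef_pos: [0.4584, -0.2022, 0.056]
eef_rot: [0.0, 0.128, 0.992, 0.0]
contact_force: [-1.5, 0.8, 1.8]
grip_width: 0.006
grasp_force: 0.8
t 9.05 fix mm [-69.373 -38.039  56.036] F(fix) [-1.654  0.39   1.763] grip 0.005916233714399305 0.8208595665013263 toolaxes in fix
 [[-1.     0.006  0.   ]
 [ 0.006  1.     0.   ]
 [-0.     0.    -1.   ]]
need tool mm [-0.372  0.041  4.036]
```

```bash
python3 -m crank '[[0,0,0,1.5,0,0,0],[0,0,0,1.5,0,0,0],[0,0,0,1,0,0,0],[0,0,0,1,0,0,0],[0,0,0,0.5,0,0,0],[0,0,0,0,0,0,0]]'
python3 e.py -69 -38 52
```

```text
time: 9.65
eef_pos: [0.4587, -0.2024, 0.0516]
eef_rot: [0.0, 0.128, 0.992, 0.001]
contact_force: [-10.3, 6.7, 39.4]
grip_width: 0.004
grasp_force: 19.4
t 9.65 fix mm [-69.031 -38.086  51.64 ] F(fix) [-11.665   3.954  39.372] grip 0.003675029459912289 19.377314150333405 toolaxes in fix
 [[-1.     0.007  0.001]
 [ 0.007  1.     0.001]
 [-0.001  0.001 -1.   ]]
need tool mm [-0.031  0.087 -0.36 ]
```

```bash
python3 -m crank '[[0,0,0,-1,0,0,0],[0,0,0,0,0,0,0],[0,0,0,0,0,0,0],[0,0,0,0,0,0,0],[0,0,0,0,0,0,0],[0,0,0,0,0,0,0],[0,0,0,0,0,0,0],[0,0,0,0,0,0,0],[0,0,0,-5,0,0,0],[0,0,0,-15,0,0,0],[0,0,0,-15,0,0,0],[0,0,0,-15,0,0,0],[0,0,0,-15,0,0,0],[0,0,0,0,0,0,0]]'
python3 e.py
python3 - <<'E'
from h import *
c=shot('side','side2');cv2.imwrite('pics/side2c.png',cv2.resize(c['frame'][110:290,210:390],(600,600),interpolation=cv2.INTER_CUBIC))
E
```

```text
time: 11.05
eef_pos: [0.4594, -0.2027, 0.1179]
eef_rot: [0.001, 0.128, 0.992, -0.0]
contact_force: [0.2, 0.3, -1.0]
grip_width: 0.003
grasp_force: 0.0
t 11.05 fix mm [-68.283 -38.256 117.865] F(fix) [ 0.115  0.334 -1.033] grip 0.0027357601996353437 0.0 toolaxes in fix
 [[-1.     0.006  0.003]
 [ 0.006  1.     0.   ]
 [-0.003  0.    -1.   ]]
```

View pics/side2c.png

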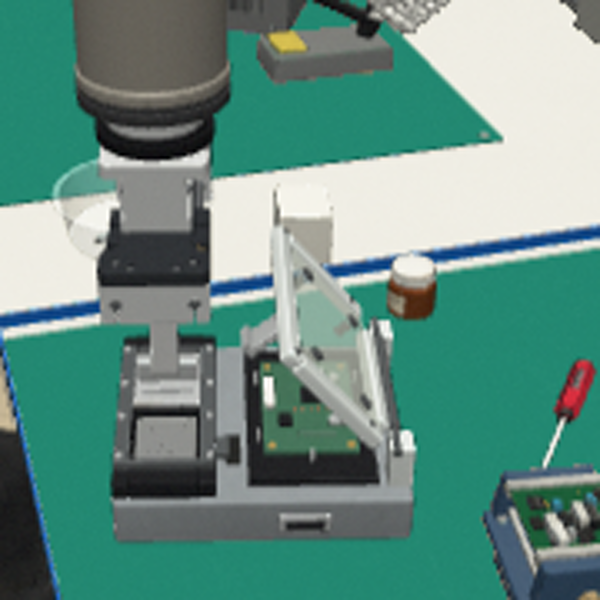

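```bash
python3 -m crank '[[0,0,12,-12,0,0,0],[0,0,12,-13,0,0,0],[0,-11,12,0,0,-0.125,0],[0,-11,12,0,0,0,0],[0,0,0,0,0,-0.125,0],[0,0,0,0,0,-0.125,0],[0,0,0,0,0,-0.125,0],[0,0,0,0,0,0,0]]'
python3 e.py 5 10 144
```

```text
time: 11.9
eef_pos: [0.4883, -0.1603, 0.1405]
eef_rot: [0.245, 0.123, 0.961, -0.031]
contact_force: [0.7, 0.9, 0.1]
grip_width: 0.006
grasp_force: 0.0
t 11.9 fix mm [-50.702   9.968 140.518] F(fix) [0.437 1.068 0.092] grip 0.0057172374408004595 0.0 toolaxes in fix
 [[-0.878  0.005  0.479]
 [ 0.005  1.    -0.002]
 [-0.479  0.001 -0.878]]
need tool mm [-50.563   0.338  23.624]
```

```bash
python3 -m crank '[[0,-14,0,6,0,0,0],[0,-14,0,6,0,0,0],[0,-10,0,5,0,0,0],[0,-7,0,4,0,0,0],[0,-5,0,3,0,0,0],[0,-4,0,2,0,0,0],[0,-4,0,2,0,0,0],[0,0,0,0,0,0,0]]'
python3 e.py 29 10 154
```

```text
time: 12.7
eef_pos: [0.5543, -0.1779, 0.146]
eef_rot: [0.245, 0.124, 0.961, -0.032]
contact_force: [0.2, 0.5, 0.3]
grip_width: 0.005
grasp_force: 0.0
t 12.7 fix mm [ 17.546   9.26  145.989] F(fix) [0.111 0.535 0.267] grip 0.00511754197984445 0.0 toolaxes in fix
 [[-0.878  0.006  0.479]
 [ 0.005  1.    -0.003]
 [-0.479 -0.    -0.878]]
need tool mm [-13.888   0.811  -1.545]
```

```bash
python3 -m crank '[[0,-4,0,-0.5,0,0,0],[0,-5,0,-0.5,0,0,0],[0,-5,0,-0.5,0,0,0],[0,-4,0,-0.5,0,0,0],[0,-4,0,-0.5,0,0,0],[0,-4,0,-0.5,0,0,0],[0,-4,0,-0.5,0,0,0],[0,-4,0,-0.5,0,0,0],[0,0,0,0,0,0,0]]'
python3 e.py 64 10 174
```

```text
time: 13.6
eef_pos: [0.5815, -0.1849, 0.1662]
eef_rot: [0.246, 0.124, 0.961, -0.032]
contact_force: [-0.0, 0.3, 0.3]
grip_width: 0.005
grasp_force: 0.0
t 13.6 fix mm [ 45.618   9.146 166.222] F(fix) [-0.084  0.312  0.287] grip 0.004978673695223946 0.0 toolaxes in fix
 [[-0.877  0.006  0.48 ]
 [ 0.005  1.    -0.003]
 [-0.48  -0.    -0.877]]
need tool mm [-19.855   0.969   1.997]
```

Run:
```python
from h import *
c=shot('side','side3');cv2.imwrite('pics/side3c.png',cv2.resize(c['frame'][110:290,210:390],(600,600),interpolation=cv2.INTER_CUBIC))
```

```text
(no output)
```

View pics/side3c.png

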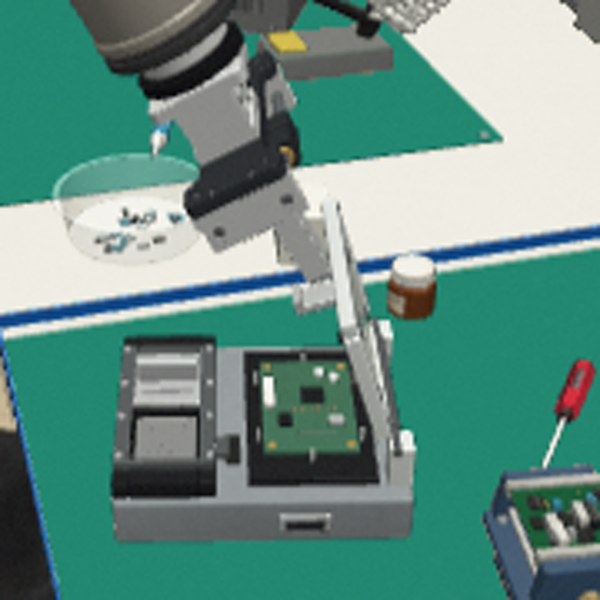

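```bash
python3 -m crank '[[0,-4,0,0.5,0,0,0],[0,-4,0,0.5,0,0,0],[0,-4,0,0.5,0,0,0],[0,-4,0,0.5,0,0,0],[0,-4,0,0.5,0,0,0],[0,-4,0,1,0,0,0],[0,-4,0,1,0,0,0],[0,-4,0,1,0,0,0],[0,-4,0,1.5,0,0,0],[0,-3,0,1.5,0,0,0],[0,0,0,0,0,0,0]]'
python3 e.py 99 10 178
```

```text
time: 14.75
eef_pos: [0.6184, -0.1946, 0.1771]
eef_rot: [0.245, 0.124, 0.961, -0.032]
contact_force: [-0.0, -0.1, -1.0]
grip_width: 0.005
grasp_force: 0.0
t 14.75 fix mm [ 83.832   8.84  177.098] F(fix) [ 0.023 -0.13  -1.022] grip 0.0049384695126650936 0.0 toolaxes in fix
 [[-0.877  0.006  0.48 ]
 [ 0.005  1.    -0.003]
 [-0.48  -0.    -0.877]]
need tool mm [-13.736   1.256   6.48 ]
```

```bash
python3 -m crank '[[0,-2.6,0,1.4,0,0,0],[0,-2.6,0,1.4,0,0,0],[0,-2.6,0,1.4,0,0,0],[0,-2.6,0,1.4,0,0,0],[0,-2,0,1,0,0,0]]'
python3 e.py 109 10 178
```

```text
time: 15.25
eef_pos: [0.6317, -0.1981, 0.177]
eef_rot: [0.245, 0.124, 0.961, -0.032]
contact_force: [-0.9, -0.5, -1.7]
grip_width: 0.003
grasp_force: 0.8
t 15.25 fix mm [ 97.498   8.801 177.028] F(fix) [-0.75  -0.712 -1.65 ] grip 0.003012573303755745 0.7837113132700324 toolaxes in fix
 [[-0.878  0.006  0.479]
 [ 0.005  1.    -0.003]
 [-0.479 -0.    -0.878]]
need tool mm [-10.555   1.271   4.654]
```

```bash
python3 -m crank '[[0,-1.8,0,1,0,0,0],[0,-1.8,0,1,0,0,0],[0,-1.8,0,1,0,0,0],[0,-0.9,0,0.5,0,0,0]]'
python3 e.py 109 10 178
```

```text
time: 15.65
eef_pos: [0.6386, -0.1998, 0.177]
eef_rot: [0.245, 0.124, 0.961, -0.032]
contact_force: [-0.1, 0.3, -2.1]
grip_width: 0.007
grasp_force: 1.0
t 15.65 fix mm [104.659   8.822 177.023] F(fix) [-0.135  0.265 -2.095] grip 0.006598281828733029 1.0238339100033045 toolaxes in fix
 [[-0.878  0.006  0.479]
 [ 0.005  1.    -0.003]
 [-0.479 -0.    -0.878]]
need tool mm [-4.272  1.205  1.219]
```

```bash
python3 -m crank '[[0,-0.9,0,0.5,0,0,0],[0,-0.9,0,0.5,0,0,0],[0,-0.9,0,0.5,0,0,0],[0,-0.9,0,0.5,0,0,0]]'
python3 e.py; python3 -m crank '[[0,-0.9,0,0.5,0,0,0],[0,-0.9,0,0.5,0,0,0]]';python3 e.py
```

```text
time: 16.05
eef_pos: [0.6408, -0.2005, 0.176]
eef_rot: [0.244, 0.124, 0.961, -0.031]
contact_force: [-15.4, 4.6, 2.4]
grip_width: 0.005
grasp_force: 6.5
t 16.05 fix mm [106.98    8.736 175.954] F(fix) [-16.101   0.655   2.382] grip 0.005417163292076532 6.450231447815895 toolaxes in fix
 [[-0.879  0.006  0.476]
 [ 0.006  1.    -0.003]
 [-0.476  0.    -0.879]]
time: 16.25
eef_pos: [0.6415, -0.2007, 0.175]
eef_rot: [0.242, 0.124, 0.962, -0.031]
contact_force: [-21.7, 6.4, 3.7]
grip_width: 0.003
grasp_force: 9.5
t 16.25 fix mm [107.743   8.685 175.007] F(fix) [-22.572   0.842   3.693] grip 0.0027036746105847257 9.498667046427727 toolaxes in fix
 [[-0.881  0.006  0.474]
 [ 0.006  1.    -0.003]
 [-0.474  0.    -0.881]]
```

On the stop (force rose sharply). Backing off and checking.

```bash
python3 -m crank '[[0,2,0,-1,0,0,0],[0,4,0,-2,0,0,0],[0,10,0,-5,0,0,0],[0,18,0,-10,0,0,0],[0,18,0,-12,0,0,0],[0,18,0,-14,0,0,0],[0,18,0,-16,0,0,0],[0,18,0,-18,0,0,0],[0,18,0,-18,0,0,0],[0,18,0,-18,0,0,0],[0,18,0,-18,0,0,0],[0,0,0,0,0,0,0],[0,0,0,0,0,0,0]]'
python3 e.py
python3 - <<'E'
from h import *
c=shot('side','side4');cv2.imwrite('pics/side4c.png',cv2.resize(c['frame'][110:290,210:390],(600,600),interpolation=cv2.INTER_CUBIC))
P=fix(cloud(c))*1000
t=shot('top','top4');cv2.imwrite('pics/top4c.png',cv2.resize(t['frame'][120:290,140:400],(780,510),interpolation=cv2.INTER_CUBIC))
l=P[(abs(P[:,1])<80)&(P[:,0]>60)&(P[:,0]<150)&(P[:,2]>90)&(P[:,2]<215)]
k=np.polyfit(l[:,2],l[:,0],1);print('lid lean deg',np.degrees(np.arctan(k[0])),l.max(0))
b=P[(P[:,0]>-90)&(P[:,0]<-50)&(P[:,2]>77)&(P[:,2]<85)&(abs(P[:,1])<80)];print('rib',np.median(b,0),len(b))
E
```

```text
time: 17.55
eef_pos: [0.4477, -0.1497, 0.217]
eef_rot: [0.247, 0.124, 0.961, -0.031]
contact_force: [-0.2, -0.4, 1.0]
grip_width: 0.006
grasp_force: 0.0
t 17.55 fix mm [-92.671  10.197 217.012] F(fix) [-0.084 -0.424  0.99 ] grip 0.005971873836898882 0.0 toolaxes in fix
 [[-0.876  0.006  0.482]
 [ 0.006  1.    -0.001]
 [-0.482  0.002 -0.876]]
lid lean deg 12.20547833542102 [128.44636642  79.91884295 208.20573717]
rib [-70.46541385  24.75754723  80.37731459] 47
```

View pics/side4c.png

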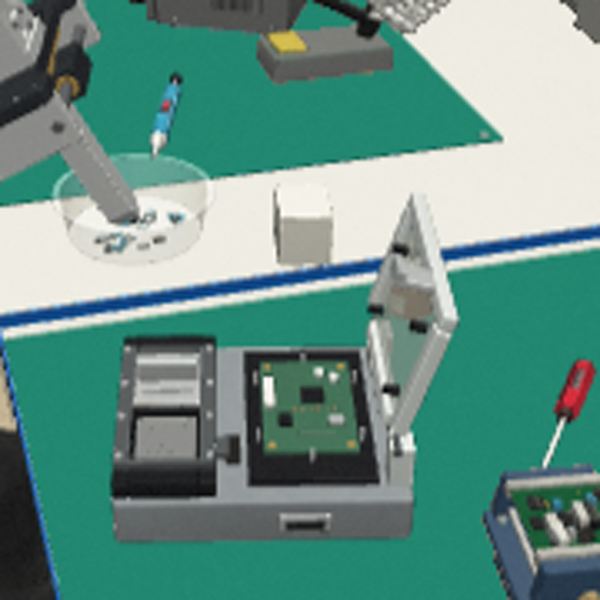

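View pics/top4c.png

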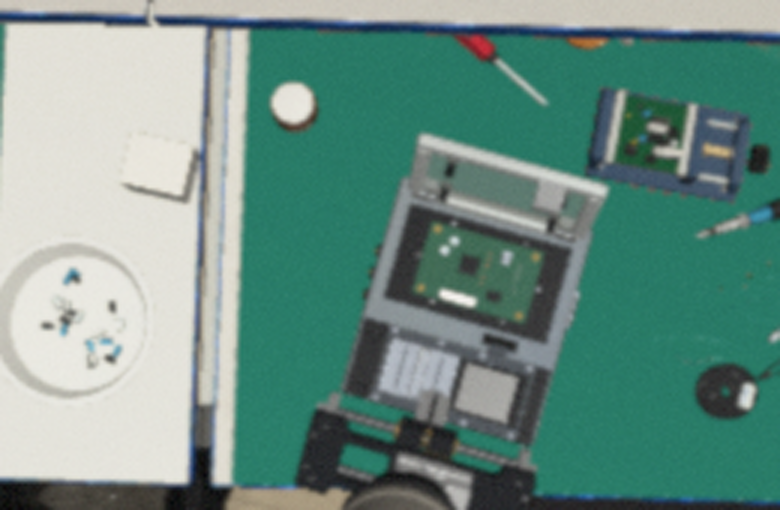

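Run:
```python
from h import *
for n in('side0','side1','side2','side4'):
    P=fix(cloud(dict(np.load(f'/tmp/{n}.npz'))))*1000
    b=P[(P[:,0]>-88)&(P[:,0]<-50)&(P[:,2]>76)&(P[:,2]<86)&(P[:,1]>-80)&(P[:,1]<60)]
    print(n,np.percentile(b[:,1],[5,25,50,75,95]).round(1),len(b))
P=fix(cloud(dict(np.load('/tmp/side4.npz'))))*1000
for z in(110,130,150,170,190):
    l=P[(abs(P[:,1]-75)<14)&(abs(P[:,2]-z)<8)&(P[:,0]>50)&(P[:,0]<160)];m=P[(abs(P[:,1]+78)<10)&(abs(P[:,2]-z)<8)&(P[:,0]>50)&(P[:,0]<160)]
    print(z,np.percentile(l[:,0],[5,50,95]).round(),np.percentile(m[:,0],[5,50,95]).round())
```

```text
side0 [-44.9 -42.8 -41.4 -38.5 -35.5] 56
side1 [ 8.6 12.2 23.3 25.7 34.6] 51
side2 [22.1 23.1 24.8 27.6 28.8] 18
side4 [21.3 23.  24.6 26.9 28.3] 48
110 [92. 96. 99.] [ 92.  96. 103.]
130 [ 98. 101. 104.] [ 98. 102. 110.]
150 [103. 105. 110.] [102. 107. 115.]
170 [109. 113. 117.] [108. 113. 121.]
190 [115. 119. 127.] [114. 120. 126.]
```

```bash
python3 -c "
from plant import r
print(r.close_job())"
```

```text
the job is handed in; nothing more can be done
None
```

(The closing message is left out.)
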